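# Register a bar and hold the sprung lens slide at its mark

## Task

On the inspection jig, first push the brass bar snugly against the three dark stop pins (one long side against the two side pins, the far end against the end pin) while the lens slide is still at home. Then pull the sprung slide out by its black handle post until its yellow pointer lines up with the red mark, and finish holding it there: do not let go, the spring would pull it back. The bar must stay against its pins; leave the vials and the screwdriver alone.

Things in the scene. Friction and masses are not known exactly. Their poses are not given: they have to be found in the camera images.
- jig: aluminium plate, 240 (x) by 250 (y) by 12 mm thick, on 8 mm feet, fixed on the bench, in another place and yaw each time; origin at the centre of its underside; x points away from the robot at yaw 0, y left, z up. Stop pins stand on its left; on its right a rail along x at y = -60 mm carries the lens slide, beside it a black scale with white ticks at y = -101 mm
- bar_home (a point): where the bar's centre is when the bar sits against all three stop pins: x = 15, y = 85, z = 20 mm in the jig's frame; axes as the jig's, the bar then lies along x. The pins are dark steel, 10 mm in diameter, 14 mm tall above the plate, axes in the jig's frame at (-15, 103) and (35, 103) (side pins) and (60, 85) mm (end pin)
- bar_center (a point): centre of the loose brass bar, 80 long (its x) by 26 wide (its y) by 16 mm high, 0.1 to 0.2 kg; it lies flat on the jig plate, 15 to 40 mm short of the pins in x and 17 to 35 mm in y, turned up to 0.25 rad to the jig; its underside is 20 mm above the bench
- handle_grip (a point): on the axis of the slide's black upright handle post, at the height to grip; post 20 mm in diameter, top 16 mm above this point, conical skirt of 26 mm below. The flat runner under it, 40 mm wide, has its top 24 mm below this point (46 mm above the bench) and reaches 20 mm ahead of the post (jig -x) and 95 mm behind it. Axes as the jig's
- lens_center (a point): centre of a black eye loupe, 32 mm in diameter, spanning 55 to 76 mm above the bench, on an arm of the slide: 12 mm wide, 58 to 64 mm above the bench, along jig y, from the runner 80 mm behind the handle post to the loupe. They move with the slide and pass over the bar (top 36 mm above the bench)
- slide (a joint): travel of the lens slide in m: 0 at home, growing as it is pulled along the jig's -x, at most 0.095; a spring pulls it home with 4.4 N at 0 and 110 N/m more as it comes out
- pointer_tip (a point): tip of the yellow pointer (on its black centre line) on the slide's right side, 60 mm behind the handle post; moves with the slide
- mark_line (a point): the red line of the red mark clipped to the scale, 45 to 85 mm from the home position of the pointer along the jig's -x; axes as the jig's. The pointer is at the mark when its x in this frame is 0
- vial_red_center (a point): centre of a red-capped vial standing on the bench beyond the jig, to its left (another pair stands farther back by the wall), 25 mm in diameter, 56 mm tall; a bystander
- vial_blue_center (a point): centre of a blue-capped vial standing on the bench beyond the jig, to its left (another pair stands farther back by the wall), 25 mm in diameter, 56 mm tall; a bystander
- driver_center (a point): middle of a blue screwdriver lying on the bench, 171 mm long (its y), 22 mm thick; a bystander
Things that resemble listed ones, but are neither listed nor needed, are in the scene too. Of the things shaped like the part that bears bar_center, the brass one is meant.

How it is judged (in metres and radians):
On the way:
1. the bar lies snug against the two side pins and the end pin, with the slide still at home (x of bar_center in the frame of jig between 0.0128 and 0.018 m and y of bar_center in the frame of jig between 0.0828 and 0.088 m and angle between the x axis of bar_center and the x axis of jig, either way round below 0.04 rad and angle between bar_center's own z axis and vertical below 0.05 rad and value of joint slide below 0.01 m), for 0.3 s.
At the end, for the whole second after the job is handed in: the bar is within about 2 mm of its home against the three pins, flat and straight within 0.04 rad; the pointer is within 3 mm of the red mark and still; the fingers hold the slide against its spring (more than 3 N on it) (x of bar_center in the frame of jig between 0.0128 and 0.018 m and y of bar_center in the frame of jig between 0.0828 and 0.088 m and angle between the x axis of bar_center and the x axis of jig, either way round below 0.04 rad and angle between bar_center's own z axis and vertical below 0.05 rad and x of pointer_tip in the frame of mark_line between -0.003 and 0.003 m and velocity of joint slide between -0.01 and 0.01 m/s and contact force between the fingers and slide above 3 N); the arm keeps its last pose, push and grip.
It fails at once if the red-capped vial is moved by more than 15 mm (distance of vial_red_center from where it was at the start of the episode above 0.015 m).
It fails at once if the blue-capped vial is moved by more than 15 mm (distance of vial_blue_center from where it was at the start of the episode above 0.015 m).
It fails at once if the blue screwdriver is moved by more than 15 mm (distance of driver_center from where it was at the start of the episode above 0.015 m).
It also fails if it takes over 64 s, if anything falls off the work surface, if the arm or the gripper's body presses on something with over 40 N, if the wrist force passes 120 N, or if a joint passes its speed limit or range.

## Robot

A 7-joint arm with a two-finger parallel gripper is mounted at the origin on a cart in front of the work surface, level with it; the furniture and walls round the work are solid. World frame = base frame: x ahead of the robot, y to its left, z up, the work surface at z = 0. Lengths are in mm, angles in rad, forces in N, time in s.
With the tool pointing down it reaches from about 425 to 875 mm from the base axis. Payload 8.4 kg.
Tool frame: the origin (TCP) lies at the very end of the fingers, on their centre line; the grasp point (between the pads) lies 19 mm behind it; z points along the fingers, y is the line along which they close (so a half turn about z gives the same grasp; the last joint's range is limited). The gripper opens to 85 mm and grips with 20 to 120 N. Pads are 22 mm wide; open, the fingers measure 114 mm over their backs; the gripper's body (76 mm by 85 mm) begins 54 mm behind the grasp point. The pads swing forward as they close: fully open they stand 13 mm farther back than shut.
Start: joints at [1.2, 0.333, 0.04, 1.465, -0.013, 1.343, -0.059], TCP at [174.481, -626.114, 195.808] pointing down, gripper open.
Joint ranges: [-2.58, 2.58], [-0.38, 2.09], [-1.3, 1.39], [0.25, 2.4], [-1.5, 4.64], [0.08, 2.09], [-2.65, 2.65]. Speed limits (rad/s): [2.22, 2.22, 2.79, 2.79, 3.14, 3.14, 3.14].

## Interface

Orientations are given as a unit quaternion [x, y, z, w].
In Python, from station import readout, vision, r gives the robot as it stands. The module is installed in compiled form; this text tells all that it offers.
- The arm moves only by the tool play_rows, never from a script. Its arguments are lists of equal length, an entry for each row: "jaw": the closure, from -1 (fully open) to 1 (shut); "slide": the shift along the tool's x, y, z in units of 40 mm (1.0 is 40 mm), a list of three; "dr": the turn, a rotation vector about the tool's x, y, z in units of 5 degrees (1.0 is 5 degrees), a list of three. In form: {"jaw": [jaw, ...], "slide": [[dx, dy, dz], ...], "dr": [[rx, ry, rz], ...]}. A call has 1 to 8 rows; each row is the pose to reach, as a shift and turn from the pose commanded when the call began, along the tool's axes at that moment; what a row does not reach only later rows make up. A row lasts 1/12 s, in which the tool goes at most 41.7 mm and 7.16 degrees, less where a joint would pass 70% of its speed; a pose out of reach is approached as far as the arm can. A call with a gripper value outside its range is refused whole. The fingers move at their own pace and stop on an object; "newtons" is the grip in N (left out, the last holds). Time passes only in rows, so rows that repeat a pose let the fingers close. It gives the time, the measured TCP pose, the force, the opening and the grip force at its end, in the units of the state.
- readout.sense(): the state, without advancing time (a new reading comes with each control period).
- vision.get_image(name): name is "scene" or "top"; returns (picture, depth): 480x640x3 uint8, blue, green, red; 480x640 float32, mm along the optical axis (not along the pixel's ray), 0 where there is no reading.
- vision.calibration(name): a dict with "mtx" (3x3 intrinsics, pixels), "dist" ([k1, k2, p1, p2, k3] as OpenCV has them; the pictures are not rectified), "rvec" (rotation vector, rad) and "tvec" (3), from world to camera coordinates, as OpenCV has them. Camera axes: x right, y down, z forward; pixel columns grow to the right and rows downward; lengths in mm; the calibration is good to about 2 mm. A picture is of the moment at which its call begins. calibration takes no time and is no camera call.
- r.hand_in(): hands the job in; it is judged then, once.
The state is a dict: "time": time; "joints": joint angles; "qvel": joint speeds; "joint_efforts": joint torques, N m; "eef_pos": TCP position; "tcp_rot": TCP orientation; "wrist_force": force on the tool from outside, world axes, zero at the start; "moment": the same for the moment, N m; "grip_width": finger opening in mm; "gripper_force": force on a finger pad.
Only numpy, scipy, OpenCV 4.12 (cv2) and the standard library are available. Lean on these libraries where they do the work, as an engineer would, in place of code of your own. Each camera call takes 0.05 s, during which the arm holds its last target. There are 200 camera calls.

## Working session

There is one attempt and no reset: what is moved stays moved. The work goes in short steps, Python scripts to look and compute and a tool call to move; the robot and the scene stay as the last step left them, time stands still between calls to the robot, and variables do not carry over. Pictures are saved under pics/ and viewed, at most 10 in all, crops included, and the job is handed in when it is done.

Besides the shell and the picture viewer there is one more tool, called after "Request:" as name(argument=value, ...) on one line, values as JSON. play_rows: Moves the arm, as the interface text tells. Its arguments: {"type":"object","properties":{"jaw":{"type":"array"},"slide":{"type":"array"},"dr":{"type":"array"},"newtons":{"type":"number"}},"required":["jaw","slide","dr"]}

```bash
mkdir -p pics; cat > h.py <<'E'
import numpy as np, cv2
from station import readout, vision, r
def cam(n):
    c=vision.calibration(n); return np.array(c["mtx"],float),np.array(c["dist"],float),cv2.Rodrigues(np.array(c["rvec"],float))[0],np.array(c["tvec"],float).ravel()
def ray(n,px,z):
    K,d,R,t=cam(n); p=cv2.undistortPoints(np.array(px,float).reshape(-1,1,2),K,d).reshape(-1,2)
    D=np.c_[p,np.ones(len(p))]@R; C=-R.T@t
    return C+D*((z-C[2])/D[:,2])[:,None]
def proj(n,P):
    K,d,R,t=cam(n); return cv2.projectPoints(np.array(P,float).reshape(-1,1,3),cv2.Rodrigues(R)[0],t,K,d)[0].reshape(-1,2)
E
python3 - <<'E'
from h import *
for n in("scene","top"):
    im,d=vision.get_image(n); cv2.imwrite(f"pics/{n}0.png",im); np.savez(f"{n}0.npz",im=im,d=d)
    K,_,R,t=cam(n); print(n,K[0,0],-R.T@t, R[2])
print(readout.sense())
E
```

```text
scene 474.2830652155317 [228.64937388 642.5397287  831.5069984 ] [ 0.39102257 -0.56381065 -0.72747433]
top 562.6546789072629 [ 491.98136551   22.44134896 1228.40813644] [ 0.09764551  0.01971625 -0.99502594]
{'time': 0.1, 'joints': array([ 1.19976792,  0.33381908,  0.03983276,  1.46614084, -0.01339666,
        1.34330982, -0.0584837 ]), 'qvel': array([-0.00046064, -0.00152516, -0.00081649, -0.00292815, -0.00110352,
       -0.00195572,  0.00073019]), 'joint_efforts': array([ 3.24389628e-03, -6.60021257e+01,  1.36970982e+00, -4.06472576e+01,
        1.69136276e-02,  9.04404733e-03, -1.53586950e-05]), 'eef_pos': array([ 174.39775671, -625.70326006,  195.04391358]), 'tcp_rot': array([ 9.90774896e-01,  1.35516078e-01, -1.36881161e-04, -6.92439977e-04]), 'wrist_force': array([ 0.37937834, -0.81061298,  0.17645409]), 'moment': array([-0.03406193, -0.01027816, -0.0548538 ]), 'gripper_force': 0.0, 'grip_width': 85.58048100076816}
```

View pics/scene0.png

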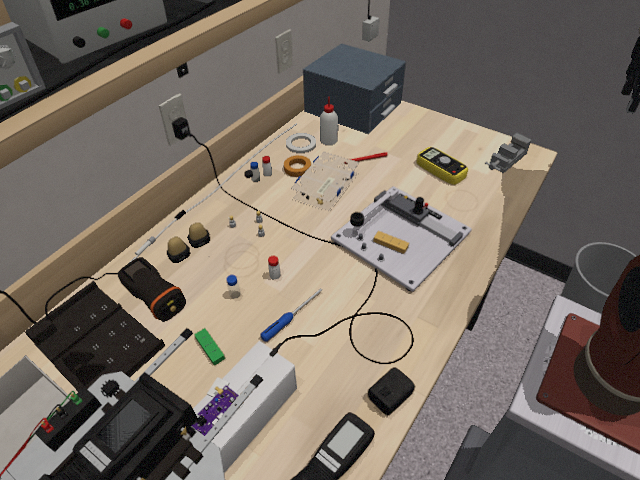

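View pics/top0.png

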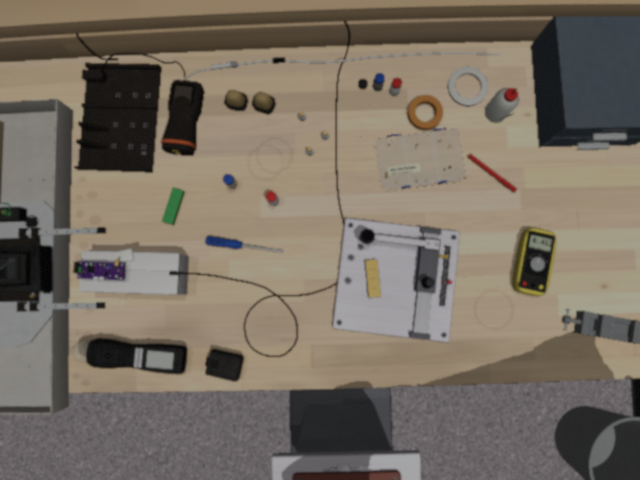

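```bash
python3 - <<'E'
from h import *
im=np.load("top0.npz")["im"][210:350,325:470]
cv2.imwrite("pics/c1.png",cv2.resize(im,None,fx=4.2,fy=4.2,interpolation=cv2.INTER_CUBIC))
im=np.load("scene0.npz")["im"][180:295,325:480]
cv2.imwrite("pics/c2.png",cv2.resize(im,None,fx=5,fy=5,interpolation=cv2.INTER_CUBIC))
E
```

```text
(no output)
```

View pics/c1.png

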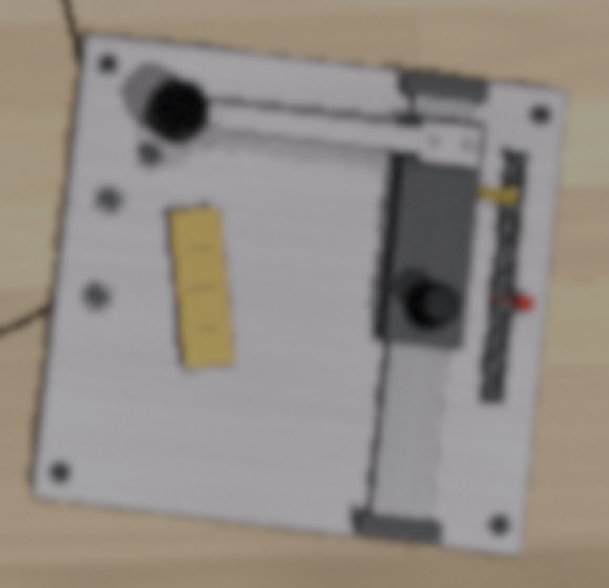

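View pics/c2.png

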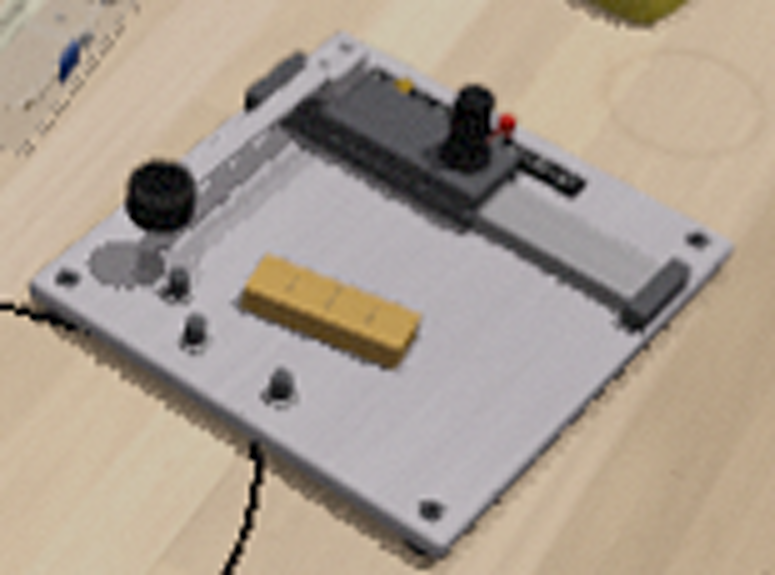

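```bash
cat >> h.py <<'E'
def lift(c,ox,oy,s): return (np.array(c,float)+.5)/s-.5+[ox,oy]
def jigfit():
    a=lift([(85,37),(567,90),(520,553),(33,493)],325,210,4.2)
    P=ray("top",a,20)[:,:2]; h=lift([(107,63),(540,114),(499,524),(60,472)],325,210,4.2)
    return P,ray("top",h,20)[:,:2]
def mask(im,lo,hi,roi):
    h=cv2.cvtColor(im,cv2.COLOR_BGR2HSV); m=cv2.inRange(h,np.array(lo),np.array(hi)); k=np.zeros_like(m); x0,y0,x1,y1=roi; k[y0:y1,x0:x1]=m[y0:y1,x0:x1]; return k
def big(m): return max(cv2.findContours(m,cv2.RETR_EXTERNAL,cv2.CHAIN_APPROX_NONE)[0],key=cv2.contourArea)
E
python3 - <<'E'
from h import *
im=np.load("top0.npz")["im"]; d=np.load("top0.npz")["d"]
# refine jig outline
P,H=jigfit(); print(P.round(1).tolist(),H.round(1).tolist(),[np.linalg.norm(P[i]-P[i-1]).round(1) for i in range(4)])
m=mask(im,(0,0,110),(180,45,255),(325,210,470,350)); m=cv2.morphologyEx(m,cv2.MORPH_OPEN,np.ones((3,3)))
c=big(m); Pw=ray("top",c.reshape(-1,2),20)[:,:2].astype(np.float32)
rc=cv2.minAreaRect(cv2.convexHull(Pw)); print("plate",rc)
b=mask(im,(12,90,90),(32,255,255),(355,245,395,305)); c=big(b); print("bar",cv2.minAreaRect(ray("top",c.reshape(-1,2),36)[:,:2].astype(np.float32)), cv2.contourArea(c))
y=mask(im,(18,90,90),(34,255,255),(430,245,460,265)); rd=np.maximum(mask(im,(0,110,60),(8,255,255),(430,260,460,300)),mask(im,(172,110,60),(180,255,255),(430,260,460,300)))
print(np.argwhere(y)[:,::-1].tolist(), np.argwhere(rd)[:,::-1].tolist())
# handle top
print("handle d", d[275:290,420:436].min())
for nm,z,px in(("side pins",34,[(109,199),(96,295)]),("endpin",34,[(150,154)]),("handle top",86,[(434,304)]),("loupe top",76,[(178,109)])):
    print(nm,ray("top",lift(px,325,210,4.2),z).round(1).tolist())
E
```

```text
[[654.1, -13.5], [619.9, -260.4], [385.3, -225.6], [422.0, 19.7]] [[640.3, -24.4], [607.9, -245.9], [400.2, -215.5], [432.2, 5.7]] [np.float64(234.5), np.float64(249.3), np.float64(237.1), np.float64(248.0)]
plate ((518.3139038085938, -130.47373962402344), (274.8133544921875, 242.17691040039062), 81.62262725830078)
bar ((523.8260498046875, -67.30879211425781), (77.09357452392578, 23.720455169677734), 3.319450616836548) 366.5
[[439, 255], [440, 255], [441, 255], [442, 255], [443, 255], [444, 255], [445, 255], [446, 255], [447, 255], [439, 256], [440, 256], [441, 256], [442, 256], [443, 256], [444, 256], [445, 256], [446, 256], [447, 256], [442, 257], [443, 257], [444, 257], [445, 257], [446, 257], [447, 257], [445, 258], [446, 258], [447, 258]] [[447, 281], [448, 281], [449, 281], [450, 281], [447, 282], [448, 282], [449, 282], [450, 282]]
handle d 0.0
side pins [[569.3, -22.7, 34.0], [521.0, -14.7, 34.0]]
endpin [[591.6, -44.2, 34.0]]
handle top [[511.0, -175.7, 86.0]]
loupe top [[609.8, -56.3, 76.0]]
```

```bash
cat >> h.py <<'E'
from scipy.spatial.transform import Rotation as Ro
JC=np.array([520.2,-120.0]); JY=-.1445
def j2w(x,y): c,s=np.cos(JY),np.sin(JY); return JC+[c*x-s*y,s*x+c*y]
def w2j(p): c,s=np.cos(JY),np.sin(JY); d=np.array(p)[:2]-JC; return np.array([c*d[0]+s*d[1],-s*d[0]+c*d[1]])
def st():
    s=readout.sense(); R=Ro.from_quat(s["tcp_rot"]).as_matrix()
    return s,R
def go(P,psi):
    s,R=st(); T=np.c_[[np.cos(psi),np.sin(psi),0],[np.sin(psi),-np.cos(psi),0],[0,0,-1]]
    print("t",s["time"],"tcp",s["eef_pos"].round(1),"jig",w2j(s["eef_pos"]).round(1),"psi",np.arctan2(R[1,0],R[0,0]).round(4),"j7",s["joints"][6].round(2),"F",s["wrist_force"].round(1),"w",round(float(s["grip_width"]),1),round(float(s["gripper_force"]),1))
    print("slide",(R.T@(np.array(P)-s["eef_pos"])/40).round(3),"dr",(Ro.from_matrix(R.T@T).as_rotvec(degrees=True)/5).round(3))
E
python3 -c "
from h import *
go([518.8,-67.6,120],.058)"
```

```text
t 0.1 tcp [ 174.4 -625.7  195. ] jig [-269.4 -550.2] psi 0.2719 j7 -0.06 F [ 0.4 -0.8  0.2] w 85.6 0.0
slide [ 12.041 -11.125   1.891] dr [-0.016  0.003  2.451]
```

Request:
play_rows(jaw=[-0.2, -0.2, -0.2, -0.2, -0.2, -0.2, -0.2, -0.2], slide=[[12.04, -11.12, 0], [12.04, -11.12, 0], [12.04, -11.12, 0], [12.04, -11.12, 0], [12.04, -11.12, 0], [12.04, -11.12, 0], [12.04, -11.12, 0], [12.04, -11.12, 0]], dr=[[0, 0, 2.45], [0, 0, 2.45], [0, 0, 2.45], [0, 0, 2.45], [0, 0, 2.45], [0, 0, 2.45], [0, 0, 2.45], [0, 0, 2.45]], newtons=30)

```text
time: 0.77
eef_pos: [350.1, -340.5, 195.7]
tcp_rot: [1.0, 0.029, -0.0, 0.0]
wrist_force: [1.0, -0.7, 0.3]
grip_width: 51.3
gripper_force: 0.0
```

```bash
python3 -c "
from h import *
go([518.8,-67.6,100],.058)"
```

```text
t 0.7667 tcp [ 350.1 -340.5  195.7] jig [-136.6 -242.7] psi 0.0579 j7 -0.83 F [ 1.  -0.7  0.3] w 51.3 0.0
slide [ 4.607 -6.567  2.39 ] dr [ 0.001  0.004 -0.001]
```

Request:
play_rows(jaw=[-0.2, -0.2, -0.2, -0.2, -0.2, -0.2, -0.2, -0.2], slide=[[4.6, -6.56, 0], [4.6, -6.56, 0], [4.6, -6.56, 0], [4.6, -6.56, 0], [4.6, -6.56, 0], [4.6, -6.56, 0], [4.6, -6.56, 0], [4.6, -6.56, 0]], dr=[[0, 0, 0], [0, 0, 0], [0, 0, 0], [0, 0, 0], [0, 0, 0], [0, 0, 0], [0, 0, 0], [0, 0, 0]])

```text
time: 1.43
eef_pos: [519.3, -65.8, 195.8]
tcp_rot: [1.0, 0.03, 0.0, -0.001]
wrist_force: [-0.1, -0.8, 0.9]
grip_width: 51.2
gripper_force: 0.0
```

Request:
play_rows(jaw=[-0.2, -0.2, -0.2, -0.2, -0.2], slide=[[0, 0, 2.4], [0, 0, 2.4], [0, 0, 2.4], [0, 0, 2.4], [0, 0, 2.4]], dr=[[0, 0, 0], [0, 0, 0], [0, 0, 0], [0, 0, 0], [0, 0, 0]])

```text
time: 1.85
eef_pos: [517.8, -69.8, 99.6]
tcp_rot: [1.0, 0.029, -0.001, -0.0]
wrist_force: [0.4, -0.5, 0.5]
grip_width: 51.2
gripper_force: 0.0
```

```bash
python3 -c "
from h import *
go([518.8,-67.6,24.5],.058)
im,d=vision.get_image('scene'); cv2.imwrite('pics/c3.png',cv2.resize(im[150:300,300:500],None,fx=4,fy=4,interpolation=cv2.INTER_CUBIC))"
```

```text
t 1.85 tcp [517.8 -69.8  99.6] jig [-9.7 49.3] psi 0.0581 j7 -1.54 F [ 0.4 -0.5  0.5] w 51.2 0.0
slide [ 0.032 -0.052  1.878] dr [-0.007  0.016  0.001]
```

View pics/c3.png

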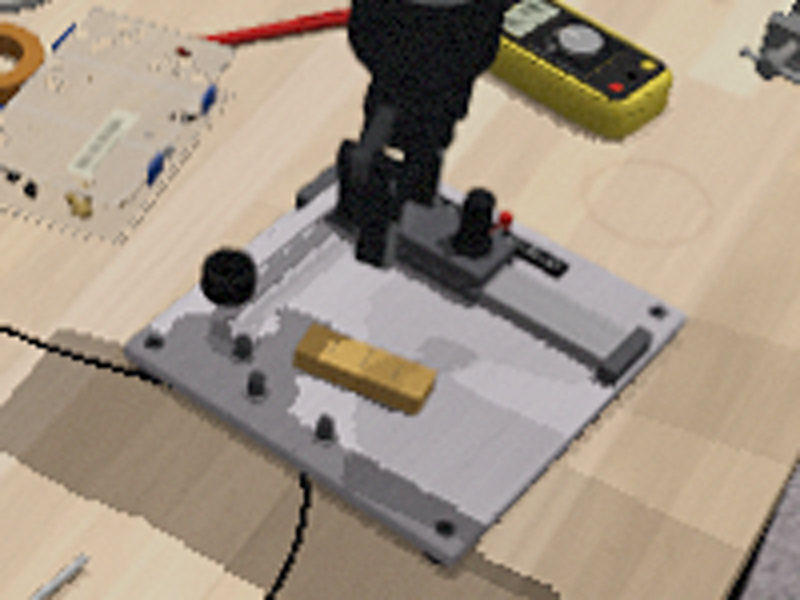

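The gripper hovers over the bar at about (365,220–260) in the crop, the bar (365,370) is undisturbed. Descend and grip.

Request:
play_rows(jaw=[-0.2, -0.2, -0.2, -0.2, -0.2, -0.2], slide=[[0.03, -0.05, 0.6], [0.03, -0.05, 1.2], [0.03, -0.05, 1.6], [0.03, -0.05, 1.84], [0.03, -0.05, 1.84], [0.03, -0.05, 1.84]], dr=[[0, 0, 0], [0, 0, 0], [0, 0, 0], [0, 0, 0], [0, 0, 0], [0, 0, 0]])

```text
time: 2.4
eef_pos: [520.1, -68.0, 27.5]
tcp_rot: [1.0, 0.029, 0.001, 0.0]
wrist_force: [-0.1, 1.2, 0.0]
grip_width: 51.7
gripper_force: 0.0
```

Request:
play_rows(jaw=[0.6, 0.6, 0.6, 0.6, 0.6, 0.6], slide=[[0, 0, 0], [0, 0, 0], [0, 0, 0], [0, 0, 0], [0, 0, 0], [0, 0, 0]], dr=[[0, 0, 0], [0, 0, 0], [0, 0, 0], [0, 0, 0], [0, 0, 0], [0, 0, 0]])

```text
time: 2.9
eef_pos: [519.3, -67.9, 26.4]
tcp_rot: [1.0, 0.029, 0.0, 0.0]
wrist_force: [-0.5, 0.4, 0.7]
grip_width: 17.1
gripper_force: 0.0
```

```bash
python3 -c "
from h import *
go([*j2w(5,82),26],JY)"
```

```text
t 2.9 tcp [519.3 -67.9  26.4] jig [-8.4 51.5] psi 0.0579 j7 -1.59 F [-0.5  0.4  0.7] w 17.1 0.0
slide [ 0.481 -0.681  0.011] dr [ 0.    -0.003  2.319]
```

```bash
python3 -c "
from h import *
im,d=vision.get_image('scene'); cv2.imwrite('pics/c4.png',cv2.resize(im[170:290,320:480],None,fx=5,fy=5,interpolation=cv2.INTER_CUBIC))
b=mask(im,(12,90,70),(32,255,255),(360,220,420,265));c=big(b); print(cv2.minAreaRect(ray('scene',c.reshape(-1,2),30)[:,:2].astype(np.float32)))
b=mask(np.load('scene0.npz')['im'],(12,90,70),(32,255,255),(360,220,420,265));c=big(b); print(cv2.minAreaRect(ray('scene',c.reshape(-1,2),30)[:,:2].astype(np.float32)))"
```

```text
((524.4494018554688, -68.9932861328125), (81.5791015625, 37.09159851074219), 3.7673747539520264)
((523.858154296875, -68.99322509765625), (81.92655181884766, 37.01239013671875), 3.746925115585327)
```

View pics/c4.png

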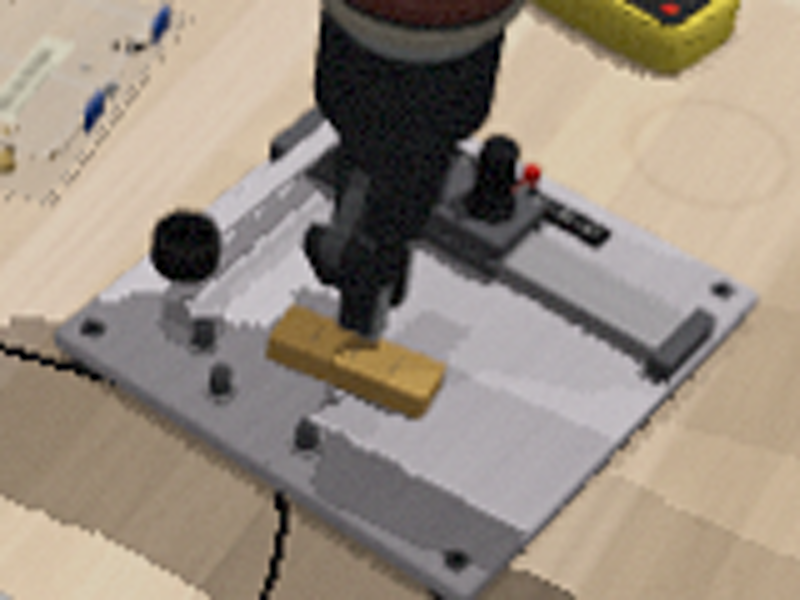

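```bash
python3 -c "
from h import *
for p in ([519,-68,26],[519,-68,36],[519,-68,46],[519,-59,36],[519,-77,36],[519,-60,46]): print(p,((proj('scene',[p])[0]-[320,170])*5).round())
im,d=vision.get_image('scene')
for q in ((390,225),(393,228),(393,232),(393,235),(395,231),(388,233),(400,246)): 
  K,_,R,t=cam('scene'); u=cv2.undistortPoints(np.array(q,float).reshape(1,1,2),K,_).ravel(); print(q,(R.T@(np.array([u[0],u[1],1])*d[q[1],q[0]]-t)).round(1))
"
```

```text
[519, -68, 26] [360. 369.]
[519, -68, 36] [362. 355.]
[519, -68, 46] [364. 340.]
[519, -59, 36] [353. 366.]
[519, -77, 36] [371. 343.]
[519, -60, 46] [356. 350.]
(390, 225) [507.6 -14.5 138. ]
(393, 228) [505.3 -27.2 119.8]
(393, 232) [511.9 -46.4  87.7]
(393, 235) [512.  -49.1  75.8]
(395, 231) [511.3 -55.6  83.4]
(388, 233) [524.3 -48.5  75.7]
(400, 246) [496.3 -61.5  38.1]
```

The fingers closed above the bar at about (365,335), so the tips sit higher than the TCP. I'll open again and go lower, watching the force.

Request:
play_rows(jaw=[-0.1, -0.1, -0.1, -0.1, -0.1, -0.1, -0.1, -0.1], slide=[[0, 0, 0], [0, 0, 0], [0, 0, 0], [0, 0, 0], [0, 0, 0], [0, 0, 0.1], [0, 0, 0.2], [0, 0, 0.2]], dr=[[0, 0, 0], [0, 0, 0], [0, 0, 0], [0, 0, 0], [0, 0, 0], [0, 0, 0], [0, 0, 0], [0, 0, 0]])

```text
time: 3.67
eef_pos: [518.6, -67.8, 17.2]
tcp_rot: [1.0, 0.029, -0.001, -0.0]
wrist_force: [0.3, 0.1, -0.1]
grip_width: 46.9
gripper_force: 0.0
```

Request:
play_rows(jaw=[0.6, 0.6, 0.6, 0.6, 0.6, 0.6], slide=[[0, 0, 0], [0, 0, 0], [0, 0, 0], [0, 0, 0], [0, 0, 0], [0, 0, 0]], dr=[[0, 0, 0], [0, 0, 0], [0, 0, 0], [0, 0, 0], [0, 0, 0], [0, 0, 0]])

```text
time: 4.17
eef_pos: [519.3, -67.8, 18.3]
tcp_rot: [1.0, 0.029, 0.0, 0.0]
wrist_force: [0.4, 0.6, 0.2]
grip_width: 17.2
gripper_force: 0.0
```

Request:
play_rows(jaw=[-0.1, -0.1, -0.1, -0.1, -0.1, -0.1, -0.1, -0.1], slide=[[0, 0, 0], [0, 0, 0], [0, 0, 0], [0, 0, 0], [0, 0, 0], [0, 0, 0.1], [0, 0, 0.2], [0, 0, 0.2]], dr=[[0, 0, 0], [0, 0, 0], [0, 0, 0], [0, 0, 0], [0, 0, 0], [0, 0, 0], [0, 0, 0], [0, 0, 0]])

```text
time: 4.83
eef_pos: [518.5, -67.8, 9.2]
tcp_rot: [1.0, 0.029, -0.001, -0.0]
wrist_force: [0.0, -0.3, 0.2]
grip_width: 46.6
gripper_force: 0.0
```

```bash
python3 -c "
from h import *
go([*j2w(5,82),26],JY)
im,d=vision.get_image('scene'); cv2.imwrite('pics/c5.png',cv2.resize(im[190:270,350:450],None,fx=7,fy=7,interpolation=cv2.INTER_CUBIC))"
```

```text
t 4.8333 tcp [518.5 -67.8   9.2] jig [-9.2 51.4] psi 0.0579 j7 -1.61 F [ 0.  -0.3  0.2] w 46.6 0.0
slide [ 0.5   -0.678 -0.42 ] dr [-2.000e-03  1.600e-02  2.319e+00]
```

View pics/c5.png

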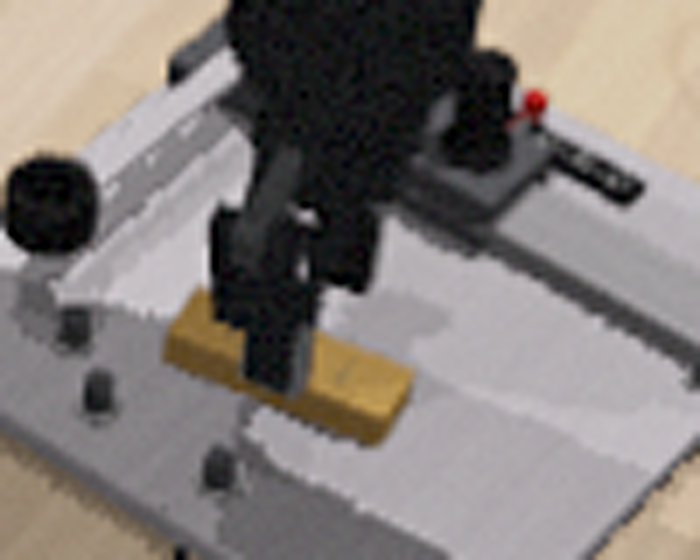

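The open finger's tip is at about (275,390) in the crop. It is well above the plate, roughly 30 mm higher than the TCP reading. I'll keep descending in small steps with a force check.

Request:
play_rows(jaw=[-0.1, -0.1, -0.1, -0.1], slide=[[0, 0, 0.1], [0, 0, 0.2], [0, 0, 0.25], [0, 0, 0.25]], dr=[[0, 0, 0], [0, 0, 0], [0, 0, 0], [0, 0, 0]])

```text
time: 5.22
eef_pos: [518.8, -67.7, -0.4]
tcp_rot: [1.0, 0.029, -0.0, -0.0]
wrist_force: [0.5, -0.3, 0.1]
grip_width: 46.8
gripper_force: 0.0
```

Request:
play_rows(jaw=[0.6, 0.6, 0.6, 0.6, 0.6, 0.6], slide=[[0, 0, 0], [0, 0, 0], [0, 0, 0], [0, 0, 0], [0, 0, 0], [0, 0, 0]], dr=[[0, 0, 0], [0, 0, 0], [0, 0, 0], [0, 0, 0], [0, 0, 0], [0, 0, 0]])

```text
time: 5.72
eef_pos: [520.0, -67.9, 0.9]
tcp_rot: [1.0, 0.029, 0.001, 0.0]
wrist_force: [-0.4, -0.3, 5.3]
grip_width: 17.1
gripper_force: 2.9
```

```bash
python3 - <<'E'
from h import *
def tri(a,b):
    out=[]
    Ps=[];u=[]
    for n,p in(("top",a),("scene",b)):
        K,d,R,t=cam(n); Ps.append(np.c_[R,t]); u.append(cv2.undistortPoints(np.array(p,float).reshape(1,1,2),K,d).reshape(2,1))
    X=cv2.triangulatePoints(Ps[0],Ps[1],u[0],u[1]).ravel(); X=X[:3]/X[3]
    return X.round(1), (proj("top",X)[0]-a).round(1)
L=lambda p:lift([p],325,210,4.2)[0]; S=lambda p:lift([p],325,180,5)[0]
for nm,a,b in(("nearL corner",L((33,493)),S((440,553))),("farL corner",L((85,37)),S((32,290))),("farR",L((567,90)),S((343,37))),("nearR",L((520,553)),S((733,245))),("hole nl",L((60,472)),S((431,510))),("hole nr",L((499,524)),S((697,239))),("hole fl",L((107,63)),S((68,277))),("red",np.array([448.5,281.5]),S((507,124)))):
    print(nm,tri(a,b))
z=np.load("top0.npz")["d"]; K,d,R,t=cam("top")
for nm,q in(("plate",(400,300)),("plate2",(350,310)),("bench",(300,370)),("bench2",(480,350)),("bar",(373,280)),("bench3",(230,130))):
    w=z[q[1]-2:q[1]+3,q[0]-2:q[0]+3]; u=cv2.undistortPoints(np.array(q,float).reshape(1,1,2),K,d).ravel(); print(nm,(R.T@(np.array([u[0],u[1],1])*np.median(w)-t)).round(1))
E
```

```text
nearL corner (array([421.2,  19.5,  15.3]), array([0.1, 0.2]))
farL corner (array([653.9, -13.9,  16.8]), array([0.1, 0.3]))
farR (array([ 619.2, -261.9,   15.5]), array([0.2, 0.5]))
nearR (array([ 384.8, -226. ,   18.6]), array([0.1, 0.2]))
hole nl (array([432.6,   5.8,  22.7]), array([-0. , -0.1]))
hole nr (array([ 400.1, -215. ,   23.4]), array([0.1, 0.1]))
hole fl (array([639.7, -24.3,  24.7]), array([0., 0.]))
red (array([ 510.6, -229.1,   32.3]), array([0.2, 0.5]))
plate [ 475.4 -126.    19.5]
plate2 [457.  -18.7  19.5]
bench [330.4  92.1   0. ]
bench2 [ 362.8 -297.5   -1.1]
bar [519.2 -68.5  36.3]
bench3 [ 8.653e+02  2.383e+02 -4.000e-01]
```

Force shows tips resting on the bar top (z≈36) with TCP≈0, so true tips are ~35 mm above the reported TCP. I'll work with that offset.

Request:
play_rows(jaw=[-0.1, -0.1, -0.1, -0.1, -0.1, -0.1, -0.1, -0.1], slide=[[0, 0, -0.05], [0, 0, -0.05], [0, 0, -0.05], [0, 0, -0.05], [0, 0, 0.05], [0, 0, 0.15], [0, 0, 0.22], [0, 0, 0.22]], dr=[[0, 0, 0], [0, 0, 0], [0, 0, 0], [0, 0, 0], [0, 0, 0], [0, 0, 0], [0, 0, 0], [0, 0, 0]])

```text
time: 6.38
eef_pos: [518.5, -67.8, -9.6]
tcp_rot: [1.0, 0.029, -0.001, -0.0]
wrist_force: [-0.5, 0.5, 0.7]
grip_width: 46.9
gripper_force: 0.0
```

Request:
play_rows(jaw=[0.6, 0.6, 0.6, 0.6, 0.6, 0.6], slide=[[0, 0, 0], [0, 0, 0], [0, 0, 0], [0, 0, 0], [0, 0, 0], [0, 0, 0]], dr=[[0, 0, 0], [0, 0, 0], [0, 0, 0], [0, 0, 0], [0, 0, 0], [0, 0, 0]])

```text
time: 6.88
eef_pos: [519.3, -67.8, -8.5]
tcp_rot: [1.0, 0.029, 0.0, -0.0]
wrist_force: [0.7, -0.8, -0.1]
grip_width: 25.1
gripper_force: 29.8
```

```bash
python3 -c "
from h import *
go([*j2w(5,82),-9],JY)
im,d=vision.get_image('scene'); cv2.imwrite('pics/c6.png',cv2.resize(im[190:270,350:450],None,fx=7,fy=7,interpolation=cv2.INTER_CUBIC))"
```

```text
t 6.8833 tcp [519.3 -67.8  -8.5] jig [-8.4 51.5] psi 0.058 j7 -1.62 F [ 0.7 -0.8 -0.1] w 25.1 29.8
slide [ 0.482 -0.679  0.012] dr [-0.00e+00 -1.00e-03  2.32e+00]
```

Request:
play_rows(jaw=[0.6, 0.6, 0.6, 0.6, 0.6, 0.6, 0.6], slide=[[0.1, -0.13, 0], [0.2, -0.27, 0], [0.3, -0.4, 0], [0.4, -0.53, 0], [0.47, -0.63, 0], [0.47, -0.63, 0], [0.47, -0.63, 0]], dr=[[0, 0, 0.5], [0, 0, 1.0], [0, 0, 1.5], [0, 0, 2.0], [0, 0, 2.32], [0, 0, 2.32], [0, 0, 2.32]])

```text
time: 7.52
eef_pos: [536.7, -41.3, -8.5]
tcp_rot: [0.997, -0.071, 0.0, -0.0]
wrist_force: [-0.0, 0.3, 0.4]
grip_width: 25.0
gripper_force: 29.9
```

Request:
play_rows(jaw=[0.6, 0.6, 0.6, 0.6, 0.6], slide=[[0, -0.03, 0], [0, -0.06, 0], [0, -0.09, 0], [0, -0.11, 0], [0, -0.11, 0]], dr=[[0, 0, 0], [0, 0, 0], [0, 0, 0], [0, 0, 0], [0, 0, 0]])

```text
time: 7.93
eef_pos: [537.2, -37.3, -8.5]
tcp_rot: [0.997, -0.072, 0.0, 0.0]
wrist_force: [-1.2, -0.8, 1.2]
grip_width: 25.0
gripper_force: 30.0
```

```bash
python3 -c "
from h import *
go([*j2w(10.6,85),-9],JY)"
```

```text
t 7.9333 tcp [537.2 -37.3  -8.5] jig [ 4.9 84.3] psi -0.1444 j7 -1.88 F [-1.2 -0.8  1.2] w 25.0 30.0
slide [ 0.143 -0.017  0.012] dr [ 0.    -0.     0.001]
```

Request:
play_rows(jaw=[0.6, 0.6, 0.6, 0.6], slide=[[0, -0.02, 0], [0, -0.035, 0], [0, -0.035, 0], [0, -0.035, 0]], dr=[[0, 0, 0], [0, 0, 0], [0, 0, 0], [0, 0, 0]])

```text
time: 8.27
eef_pos: [537.3, -36.5, -8.5]
tcp_rot: [0.997, -0.072, -0.0, 0.0]
wrist_force: [-1.3, -3.9, 3.8]
grip_width: 25.3
gripper_force: 30.2
```

Request:
play_rows(jaw=[0.6, 0.6, 0.6, 0.6], slide=[[0.07, 0, 0], [0.12, 0, 0], [0.14, 0, 0], [0.14, 0, 0]], dr=[[0, 0, 0], [0, 0, 0], [0, 0, 0], [0, 0, 0]])

```text
time: 8.6
eef_pos: [541.5, -37.1, -8.6]
tcp_rot: [0.997, -0.072, -0.001, 0.0]
wrist_force: [-7.6, -3.5, 10.6]
grip_width: 25.3
gripper_force: 31.0
```

```bash
python3 -c "
from h import *
go([*j2w(10.6,85),-9],JY)"
```

```text
t 8.6 tcp [541.5 -37.1  -8.6] jig [ 9.2 85.1] psi -0.1449 j7 -1.88 F [-7.6 -3.5 10.6] w 25.3 31.0
slide [0.035 0.002 0.011] dr [ 0.012  0.032 -0.004]
```

Request:
play_rows(jaw=[0.6, 0.6, 0.6, 0.6], slide=[[0.01, -0.02, -0.01], [0.02, -0.03, -0.02], [0.02, -0.03, -0.02], [0.02, -0.03, -0.02]], dr=[[0, 0, 0], [0, 0, 0], [0, 0, 0], [0, 0, 0]])

```text
time: 8.93
eef_pos: [541.7, -37.1, -8.5]
tcp_rot: [0.997, -0.073, -0.002, 0.001]
wrist_force: [-7.0, -6.3, 3.4]
grip_width: 25.2
gripper_force: 30.4
```

Request:
play_rows(jaw=[0.1, 0.1, 0.1, 0.1, 0.1], slide=[[0, 0, 0], [0, 0, 0], [0, 0, 0], [0, 0, 0], [0, 0, 0]], dr=[[0, 0, 0], [0, 0, 0], [0, 0, 0], [0, 0, 0], [0, 0, 0]])

```text
time: 9.35
eef_pos: [544.1, -35.1, -7.8]
tcp_rot: [0.997, -0.072, 0.0, -0.0]
wrist_force: [-0.5, -1.0, 0.3]
grip_width: 38.8
gripper_force: 0.0
```

```bash
python3 -c "
from h import *
go([*j2w(10.6,85),60],JY)"
```

```text
t 9.35 tcp [544.1 -35.1  -7.8] jig [11.4 87.5] psi -0.144 j7 -1.88 F [-0.5 -1.   0.3] w 38.8 0.0
slide [-0.019  0.061 -1.694] dr [-0.006 -0.002  0.006]
```

Request:
play_rows(jaw=[0.1, 0.1, 0.1, 0.1, 0.1, 0.1], slide=[[-0.02, 0.04, -0.5], [-0.02, 0.04, -1.2], [-0.02, 0.04, -2.0], [-0.02, 0.04, -3.0], [-0.02, 0.04, -3.0], [-0.02, 0.04, -3.0]], dr=[[0, 0, 0], [0, 0, 0], [0, 0, 0], [0, 0, 0], [0, 0, 0], [0, 0, 0]])

```text
time: 9.85
eef_pos: [544.8, -36.9, 114.8]
tcp_rot: [0.997, -0.072, 0.003, 0.0]
wrist_force: [0.4, -0.1, -0.9]
grip_width: 38.6
gripper_force: 0.0
```

Request:
play_rows(jaw=[-0.1, -0.1, -0.1, -0.1, -0.1, -0.1, -0.1, -0.1], slide=[[-3.2, 3.5, 0], [-3.2, 3.5, 0], [-3.2, 3.5, 0], [-3.2, 3.5, 0], [-3.2, 3.5, 0], [-3.2, 3.5, 0], [-3.2, 3.5, 0], [-3.2, 3.5, 0]], dr=[[0, 0, -9], [0, 0, -9], [0, 0, -9], [0, 0, -9], [0, 0, -9], [0, 0, -9], [0, 0, -9], [0, 0, -9]])

```text
time: 10.52
eef_pos: [394.8, -157.6, 111.2]
tcp_rot: [0.948, 0.317, -0.001, -0.0]
wrist_force: [0.0, 0.5, 0.1]
grip_width: 46.8
gripper_force: 0.0
```

```bash
python3 -c "
from h import *
go([*j2w(-2,-60),80],JY+np.pi/2)
im,d=vision.get_image('top'); cv2.imwrite('pics/c7.png',cv2.resize(im[210:350,325:470],None,fx=4.2,fy=4.2,interpolation=cv2.INTER_CUBIC)); np.savez('top1.npz',im=im)
b=mask(im,(12,90,80),(32,255,255),(340,235,395,305)); c=big(b); q=cv2.minAreaRect(ray('top',c.reshape(-1,2),36)[:,:2].astype(np.float32)); print(q,w2j(q[0]))
"
```

```text
t 10.5167 tcp [ 394.8 -157.6  111.2] jig [-118.7  -55.3] psi 0.6448 j7 -0.63 F [0.  0.5 0.1] w 46.8 0.0
slide [1.972 2.155 0.776] dr [-1.600e-02  4.000e-03 -8.956e+00]
((546.4832153320312, -37.72649383544922), (25.511486053466797, 79.44227600097656), 83.05525207519531) [14.16210015 85.20077549]
```

View pics/c7.png

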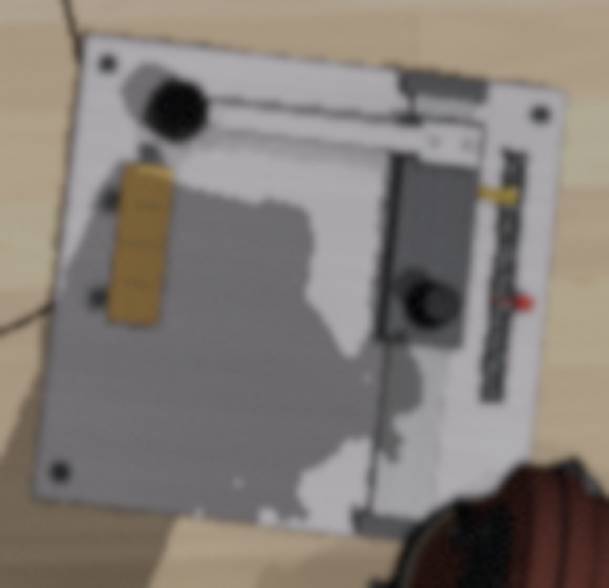

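```bash
python3 - <<'E'
from h import *
for f in("top0.npz","top1.npz"):
    im=np.load(f)["im"].astype(float); B,G,R=im[...,0],im[...,1],im[...,2]
    Y=np.clip(np.minimum(R,G)-B-15,0,None); W=np.clip(R-np.maximum(G,B)-25,0,None)
    for nm,M,(x0,y0,x1,y1) in(("yel",Y,(440,250,450,262)),("red",W,(440,276,454,288))):
        for c in range(x0,x1):
            w=M[y0:y1,c]
            if w.sum()>30: print(nm,c,(w@np.arange(y0,y1)/w.sum()).round(2),int(w.sum()),w2j(ray("top",[(c,w@np.arange(y0,y1)/w.sum())],35)[0]).round(1))
E
```

```text
yel 440 255.6 58 [ 59.7 -84.8]
yel 441 255.83 63 [ 59.4 -87. ]
yel 442 255.97 71 [ 59.4 -89.1]
yel 443 256.09 81 [ 59.4 -91.3]
yel 444 256.17 105 [ 59.5 -93.4]
yel 445 256.17 124 [ 59.7 -95.5]
yel 446 256.22 120 [ 59.9 -97.6]
yel 447 256.22 86 [ 60.1 -99.8]
red 448 281.6 102 [   6.8 -107.2]
red 449 281.66 145 [   6.9 -109.3]
red 450 281.77 128 [   7.  -111.4]
red 451 281.85 59 [   7.1 -113.5]
yel 440 255.52 64 [ 59.8 -84.8]
yel 441 255.84 69 [ 59.4 -87. ]
yel 442 255.97 75 [ 59.4 -89.1]
yel 443 256.09 90 [ 59.4 -91.3]
yel 444 256.21 118 [ 59.4 -93.4]
yel 445 256.15 136 [ 59.7 -95.5]
yel 446 256.21 135 [ 59.9 -97.6]
yel 447 256.28 92 [ 60.  -99.8]
red 447 281.5 32 [   6.8 -105. ]
red 448 281.57 114 [   6.9 -107.2]
red 449 281.65 159 [   7.  -109.3]
red 450 281.76 140 [   7.  -111.4]
red 451 281.89 66 [   7.  -113.5]
```

Request:
play_rows(jaw=[-0.3, -0.3, -0.3, -0.3, -0.3, -0.3, -0.3, -0.3], slide=[[1.97, 2.15, 0.5], [1.97, 2.15, 0.5], [1.97, 2.15, 0.5], [1.97, 2.15, 0.5], [1.97, 2.15, 0.5], [1.97, 2.15, 0.5], [1.97, 2.15, 0.5], [1.97, 2.15, 0.5]], dr=[[0, 0, -8.95], [0, 0, -8.95], [0, 0, -8.95], [0, 0, -8.95], [0, 0, -8.95], [0, 0, -8.95], [0, 0, -8.95], [0, 0, -8.95]])

```text
time: 11.23
eef_pos: [510.7, -178.0, 91.2]
tcp_rot: [0.758, 0.652, -0.0, -0.001]
wrist_force: [-0.1, -0.2, -0.0]
grip_width: 55.6
gripper_force: 0.0
```

```bash
python3 -c "
from h import *
go([*j2w(-2,-59),18],JY+np.pi/2)
im,d=vision.get_image('scene'); cv2.imwrite('pics/c8.png',cv2.resize(im[150:290,320:480],None,fx=4.2,fy=4.2,interpolation=cv2.INTER_CUBIC))"
```

```text
t 11.2333 tcp [ 510.7 -178.    91.2] jig [ -1.  -58.8] psi 1.4205 j7 0.01 F [-0.1 -0.2 -0. ] w 55.6 0.0
slide [-0.008 -0.022  1.829] dr [-0.016 -0.013 -0.066]
```

View pics/c8.png

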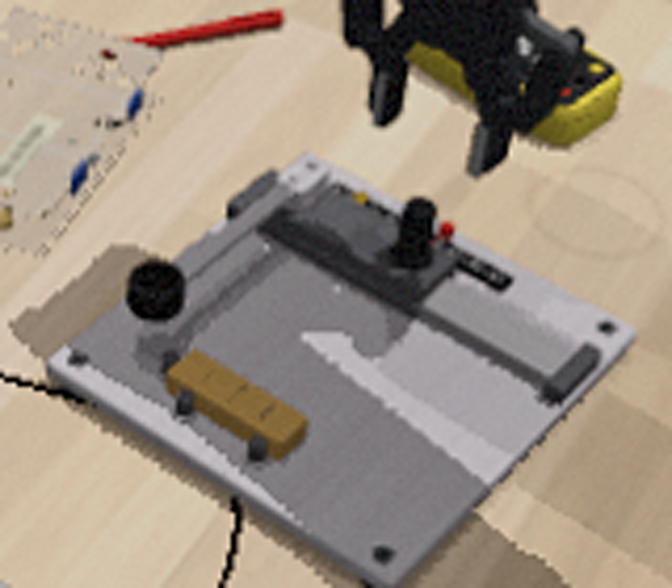

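Bar is against its pins (pins at (170,360),(185,403),(258,447)); the open fingers straddle the post's line. Descend and grip.

Request:
play_rows(jaw=[-0.3, -0.3, -0.3, -0.3, -0.3, -0.3, -0.3], slide=[[0, -0.02, 0.4], [0, -0.02, 0.8], [0, -0.02, 1.2], [0, -0.02, 1.5], [0, -0.02, 1.7], [0, -0.02, 1.83], [0, -0.02, 1.83]], dr=[[0, 0, -0.07], [0, 0, -0.07], [0, 0, -0.07], [0, 0, -0.07], [0, 0, -0.07], [0, 0, -0.07], [0, 0, -0.07]])

```text
time: 11.87
eef_pos: [509.3, -178.5, 18.1]
tcp_rot: [0.756, 0.655, -0.0, -0.001]
wrist_force: [-0.5, 0.5, -1.1]
grip_width: 55.3
gripper_force: 0.0
```

Request:
play_rows(jaw=[0.9, 0.9, 0.9, 0.9, 0.9, 0.9, 0.9, 0.9], slide=[[0, 0, 0], [0, 0, 0], [0, 0, 0], [0, 0, 0], [0, 0, 0], [0, 0, 0], [0, 0, 0], [0, 0, 0]], dr=[[0, 0, 0], [0, 0, 0], [0, 0, 0], [0, 0, 0], [0, 0, 0], [0, 0, 0], [0, 0, 0], [0, 0, 0]], newtons=60)

```text
time: 12.53
eef_pos: [511.3, -179.2, 20.1]
tcp_rot: [0.756, 0.655, 0.001, 0.001]
wrist_force: [5.9, 0.1, 6.3]
grip_width: 18.2
gripper_force: 59.6
```

```bash
python3 -c "
from h import *
go([*j2w(-52.7,-59),18],JY+np.pi/2)"
```

```text
t 12.5333 tcp [ 511.3 -179.2   20.1] jig [ -0.3 -59.9] psi 1.4281 j7 -0.02 F [5.9 0.1 6.3] w 18.2 59.6
slide [ 0.024 -1.311  0.049] dr [0.034 0.005 0.02 ]
```

Request:
play_rows(jaw=[0.9, 0.9, 0.9, 0.9, 0.9, 0.9, 0.9, 0.9], slide=[[0, -0.2, -0.03], [0, -0.45, -0.03], [0, -0.7, -0.03], [0, -0.95, -0.03], [0, -1.15, -0.03], [0, -1.31, -0.03], [0, -1.31, -0.03], [0, -1.31, -0.03]], dr=[[0, 0, 0], [0, 0, 0], [0, 0, 0], [0, 0, 0], [0, 0, 0], [0, 0, 0], [0, 0, 0], [0, 0, 0]])

```text
time: 13.2
eef_pos: [458.8, -171.4, 20.2]
tcp_rot: [0.756, 0.655, 0.001, 0.001]
wrist_force: [9.1, -0.5, -7.7]
grip_width: 18.1
gripper_force: 60.1
```

```bash
cat > chk.py <<'E'
from h import *
go([*j2w(-52.7,-59),18],JY+np.pi/2)
im0,_=vision.get_image("top"); np.savez("top2.npz",im=im0); im=im0.astype(float); B,G,R=im[...,0],im[...,1],im[...,2]
Y=np.clip(np.minimum(R,G)-B-15,0,None); W=np.clip(R-np.maximum(G,B)-25,0,None)
for nm,M,(x0,y0,x1,y1) in(("yel",Y,(434,268,450,292)),("red",W,(440,276,454,288))):
    for c in range(x0,x1):
        w=M[y0:y1,c]
        if w.sum()>40: print(nm,c,w2j(ray("top",[(c,w@np.arange(y0,y1)/w.sum())],35)[0]).round(1))
b=mask(im0,(12,90,80),(32,255,255),(340,235,395,305)); q=cv2.minAreaRect(ray('top',big(b).reshape(-1,2),36)[:,:2].astype(np.float32)); print(q,w2j(q[0]))
cv2.imwrite('pics/c9.png',cv2.resize(im0[220:330,335:465],None,fx=5,fy=5,interpolation=cv2.INTER_CUBIC))
s,_=vision.get_image('scene'); cv2.imwrite('pics/c10.png',cv2.resize(s[150:290,320:480],None,fx=4.2,fy=4.2,interpolation=cv2.INTER_CUBIC))
E
python3 chk.py
```

```text
t 13.2 tcp [ 458.8 -171.4   20.2] jig [-53.3 -59.7] psi 1.4281 j7 0.03 F [ 9.1 -0.5 -7.7] w 18.1 60.1
slide [0.016 0.016 0.055] dr [ 0.027 -0.002  0.02 ]
((546.3345947265625, -37.66712188720703), (24.680877685546875, 79.87418365478516), 81.542236328125) [14.00647904 85.23812765]
```

View pics/c9.png

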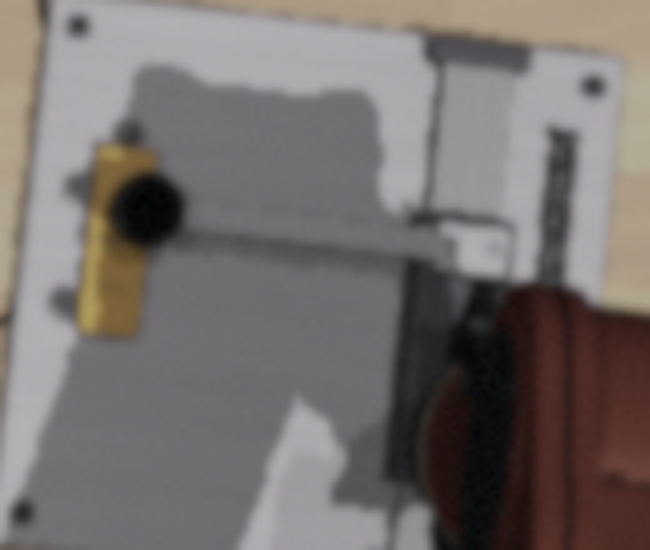

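Top view: the arm hides the pointer; the bar is still at its pins (90–160,150–335) with the loupe now over it at (147,210). I'll check travel numerically from the slide's lens arm and the scene camera.

```bash
python3 - <<'E'
from h import *
def loupe(im,roi):
    g=cv2.cvtColor(im,cv2.COLOR_BGR2GRAY); m=np.zeros_like(g); x0,y0,x1,y1=roi; m[y0:y1,x0:x1]=(g[y0:y1,x0:x1]<40)*255
    (c,r)=cv2.minEnclosingCircle(big(m)); M=cv2.moments(big(m)); c=(M["m10"]/M["m00"],M["m01"]/M["m00"]); return w2j(ray("top",[c],76)[0]).round(1),round(r,1)
print(loupe(np.load("top1.npz")["im"],(355,225,380,248)),loupe(np.load("top2.npz")["im"],(353,248,378,275)))
s,_=vision.get_image("scene"); h=s.astype(float);B,G,R=h[...,0],h[...,1],h[...,2]
for im,roi in((np.load("scene0.npz")["im"],(395,190,440,215)),(s,(395,190,440,215))):
    h=im.astype(float);B,G,R=h[...,0],h[...,1],h[...,2]; x0,y0,x1,y1=roi
    for nm,M in(("yel",np.clip(np.minimum(R,G)-B-60,0,None)),("red",np.clip(R-np.maximum(G,B)-50,0,None))):
        M=M[y0:y1,x0:x1]; ys,xs=np.mgrid[y0:y1,x0:x1]
        if M.sum()>60: p=((M*xs).sum()/M.sum(),(M*ys).sum()/M.sum()); print(nm,np.round(p,1),int(M.sum()),w2j(ray("scene",[p],35 if nm=="yel" else 32)[0]).round(1))
E
```

```text
(array([79.1, 76.7]), 6.3) (array([25.2, 76.1]), 6.9)
yel [405.6 196.6] 97 [ 59.2 -97.2]
red [426.  203.8] 480 [   6.7 -112.1]
red [426.1 203.8] 503 [   6.6 -112.3]
```

Request:
play_rows(jaw=[0.9, 0.9, 0.9, 0.9, 0.9, 0.9], slide=[[0, 0.01, 0.01], [0, 0.01, 0.01], [0, 0.01, 0.01], [0, 0.01, 0.01], [0, 0.01, 0.01], [0, 0.01, 0.01]], dr=[[0, 0, 0], [0, 0, 0], [0, 0, 0], [0, 0, 0], [0, 0, 0], [0, 0, 0]])

```text
time: 13.85
eef_pos: [460.2, -171.6, 20.2]
tcp_rot: [0.756, 0.655, 0.001, 0.001]
wrist_force: [10.2, -1.6, -3.8]
grip_width: 18.0
gripper_force: 60.5
```

```bash
python3 -c "
from h import *
go([*j2w(-53,-60),18],JY+np.pi/2)
print(r.hand_in())"
```

```text
t 13.85 tcp [ 460.2 -171.6   20.2] jig [-52.  -59.7] psi 1.4283 j7 0.03 F [10.2 -1.6 -3.8] w 18.0 60.5
slide [-0.008 -0.026  0.055] dr [ 0.04  -0.002  0.023]
the job is handed in; nothing more can be done
None
```

The job is handed in with no verdict returned: the bar was pressed against all three pins and looked snug by camera, and the slide is held on its spring about 52 mm out (the mark measured about 52.7 mm), though the arm hid the pointer at the end, so that alignment comes from arm readings and the earlier measurement of the mark.

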